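Set the stock bins' status tags

ROBOT

A 6-joint arm with a two-finger parallel gripper is mounted at the origin on a cart in front of the work surface, level with it; the furniture and walls round the work are solid. World frame = base frame: x ahead of the robot, y to its left, z up, the work surface at z = 0. Lengths are in mm, angles in rad, forces in N, time in s.
With the tool pointing down it reaches from about 400 to 825 mm from the base axis. Payload 7 kg.
Tool frame: the origin (TCP) lies at the very end of the fingers, on their centre line; the grasp point (between the pads) lies 19 mm behind it; z points along the fingers, y is the direction in which the jaws open and shut (so a half turn about z gives the same grasp; the last joint's range is limited). The gripper opens to 88 mm and grips with 3 to 60 N. Pads are 19 mm wide; open, the fingers measure 130 mm over their backs; the gripper's body (78 mm by 193 mm) begins 47 mm behind the grasp point.
Start: joints at [-1.039, 0.359, 0.012, 0, -1.224, -0.288], TCP at [162.914, -655.022, 226.561] pointing down, gripper open.
Joint ranges: [-3.07, 3.07], [-1.43, 2.12], [-1.02, 1.25], [-3.03, 1.67], [-3.05, -0], [-3.03, 3.03]. Speed limits (rad/s): [2.39, 2.39, 3.01, 3.14, 3.14, 3.14].

INTERFACE

Orientations are given as a unit quaternion [x, y, z, w].
In Python, from plant import bot gives the robot as it stands. Calls block until the motion is done:
- bot.move_ptp(position, orientation): joint-space move of the TCP to a pose.
- bot.line_to(position, velocity=150, ori=None): straight line of the TCP; ori=None keeps the orientation; velocity is the mean speed in mm/s.
- bot.move_joints(angles): joint-space move.
- bot.move_gripper(opening, force=None): finger opening in mm; force is the grip in N (None keeps the last); returns when the fingers have stopped.
- bot.pause(seconds).
- bot.solve_ik(position, orientation): joint angles nearest the present ones, or None.
- bot.read_state(): the state.
- bot.camera(name): name is "scene" or "top" or "wrist"; returns the picture (400x640x3 uint8, red, green, blue); there is no depth.
- bot.get_calibration(name): a dict with "fx", "fy", "cx", "cy" (pixels), "distortion" ([k1, k2, p1, p2, k3] as OpenCV has them; the pictures are not rectified), "view" (4x4, takes a point from world to camera coordinates); the wrist camera has in their place "T_tool_cam" (4x4, takes a point from camera to tool coordinates, whose origin is the TCP and whose axes are the flange's). Camera axes: x right, y up, looking along -z (the intrinsics and any distortion apply to the point x, -y, -z); pixel columns grow to the right and rows downward; lengths in mm; the calibration is good to about 2 mm. A picture is of the moment at which its call begins: read the wrist's pose just before it. get_calibration takes no time and is no camera call.
A pose or a line that the arm cannot do raises bot.Unreachable and nothing moves.
- bot.close_job(): hands the job in, once; it reports no verdict.
The state is a dict: "t": time; "joint_pos": joint angles; "qvel": joint speeds; "tau": joint torques, N m; "tcp_pos": TCP position; "eef_rot": TCP orientation; "contact_force": force on the tool from outside, world axes, zero at the start; "moment": the same for the moment, N m; "width": finger opening in mm.
Only numpy, scipy, OpenCV 4.12 (cv2) and the standard library are available. Lean on these libraries where they do the work, as an engineer would, in place of code of your own. Each camera call takes 0.05 s, during which the arm holds its last target.

TASK

Each stock bin on the bench has a hinged red and green status tag standing just behind it. Push over the tags that are wrong, so that only the bins filled to the rim show green face up and every other bin shows red face up. Flip them gently with the fingertips alone: do not pinch, pick up or force anything, and leave the bins and the other things where they stand.

Things in the scene. Friction and masses are not known exactly. Their poses are not given: they have to be found in the camera images.
- board: grey plate of the status board, fixed on the bench, 206 x 300 mm, 6 mm thick; origin at its underside below the middle of the row of hinges; its plate reaches 124 mm to -x and 82 mm to +x of it; y along the row. It may be turned by up to 0.14 rad
- holder_1: fixed dark steel holder carrying tag_1, 58 mm wide (y), 36 mm deep (x), cheeks 53 mm high. Origin under its centre, on the board. Axes: x away from the robot, y along the row of holders (72 mm apart, in any order), z up. The bin its tag tells of stands 85 mm before it on its -x side
- hinge_1 (a point): middle of the hinge axis (along the holder's y) of tag_1, 48 mm above the holder's origin, 54 mm above the bench. A shut finger pointing down, its tip 8 to 18 mm above the axis, pushed level from beyond the free edge towards the axis, makes the slippery edge ride up it; the tag tips over when the finger's leading face is about 8 mm past the axis; 14 mm past, it presses on the stop
- tag_1 (a joint): angle (rad) of the tag in holder_1: slippery plastic plate 44 mm wide, 4.4 mm thick, its white rolled free edge 57 mm from the hinge axis, 35 g. 0 = leans to the holder's -x side (robot), red face up; 2.09 = leans to +x, green face up. At either end it rests on a stop, sloping up 30 degrees from the hinge: free edge 50 mm out, 27 mm above the axis. Past upright (1.05) it falls over by itself
- holder_2: fixed dark steel holder carrying tag_2, 58 mm wide (y), 36 mm deep (x), cheeks 53 mm high. Origin under its centre, on the board. Axes: x away from the robot, y along the row of holders (72 mm apart, in any order), z up. The bin its tag tells of stands 85 mm before it on its -x side
- hinge_2 (a point): middle of the hinge axis (along the holder's y) of tag_2, 48 mm above the holder's origin, 54 mm above the bench. A shut finger pointing down, its tip 8 to 18 mm above the axis, pushed level from beyond the free edge towards the axis, makes the slippery edge ride up it; the tag tips over when the finger's leading face is about 8 mm past the axis; 14 mm past, it presses on the stop
- tag_2 (a joint): angle (rad) of the tag in holder_2: slippery plastic plate 44 mm wide, 4.4 mm thick, its white rolled free edge 57 mm from the hinge axis, 35 g. 0 = leans to the holder's -x side (robot), red face up; 2.09 = leans to +x, green face up. At either end it rests on a stop, sloping up 30 degrees from the hinge: free edge 50 mm out, 27 mm above the axis. Past upright (1.05) it falls over by itself
- holder_3: fixed dark steel holder carrying tag_3, 58 mm wide (y), 36 mm deep (x), cheeks 53 mm high. Origin under its centre, on the board. Axes: x away from the robot, y along the row of holders (72 mm apart, in any order), z up. The bin its tag tells of stands 85 mm before it on its -x side
- hinge_3 (a point): middle of the hinge axis (along the holder's y) of tag_3, 48 mm above the holder's origin, 54 mm above the bench. A shut finger pointing down, its tip 8 to 18 mm above the axis, pushed level from beyond the free edge towards the axis, makes the slippery edge ride up it; the tag tips over when the finger's leading face is about 8 mm past the axis; 14 mm past, it presses on the stop
- tag_3 (a joint): angle (rad) of the tag in holder_3: slippery plastic plate 44 mm wide, 4.4 mm thick, its white rolled free edge 57 mm from the hinge axis, 35 g. 0 = leans to the holder's -x side (robot), red face up; 2.09 = leans to +x, green face up. At either end it rests on a stop, sloping up 30 degrees from the hinge: free edge 50 mm out, 27 mm above the axis. Past upright (1.05) it falls over by itself
- holder_4: fixed dark steel holder carrying tag_4, 58 mm wide (y), 36 mm deep (x), cheeks 53 mm high. Origin under its centre, on the board. Axes: x away from the robot, y along the row of holders (72 mm apart, in any order), z up. The bin its tag tells of stands 85 mm before it on its -x side
- hinge_4 (a point): middle of the hinge axis (along the holder's y) of tag_4, 48 mm above the holder's origin, 54 mm above the bench. A shut finger pointing down, its tip 8 to 18 mm above the axis, pushed level from beyond the free edge towards the axis, makes the slippery edge ride up it; the tag tips over when the finger's leading face is about 8 mm past the axis; 14 mm past, it presses on the stop
- tag_4 (a joint): angle (rad) of the tag in holder_4: slippery plastic plate 44 mm wide, 4.4 mm thick, its white rolled free edge 57 mm from the hinge axis, 35 g. 0 = leans to the holder's -x side (robot), red face up; 2.09 = leans to +x, green face up. At either end it rests on a stop, sloping up 30 degrees from the hinge: free edge 50 mm out, 27 mm above the axis. Past upright (1.05) it falls over by itself
- bin_a: open blue stock bin, 66 x 66 mm, 44 mm high, origin under its centre, loose and standing on the board in front of a tag holder; FULL: filled to the rim (3 mm above it) with cream turned bushes in two layers of four. Not to be handled.
- bin_b: open blue stock bin, 66 x 66 mm, 44 mm high, origin under its centre, loose and standing on the board in front of a tag holder; NOT full: empty. Not to be handled.
- bin_c: open blue stock bin, 66 x 66 mm, 44 mm high, origin under its centre, loose and standing on the board in front of a tag holder; FULL: filled to the rim (3 mm above it) with cream turned bushes in two layers of four. Not to be handled.
- bin_d: open blue stock bin, 66 x 66 mm, 44 mm high, origin under its centre, loose and standing on the board in front of a tag holder; NOT full: a single cream bush on its floor. Not to be handled.
- marker: red-capped pen, 12 x 132 x 14 mm, lying on the board along the row, 66 mm behind the hinges; origin under its middle. A bystander, loose
- loupe: black loupe, 37 mm across, 33 mm high, on the bench left of the board; origin under its middle. A bystander, loose
- usb_stick: blue memory stick, 18 x 54 x 8 mm, on the bench left of the board; origin under its middle. A bystander, loose
- screwdriver: red-handled screwdriver, 29 x 191 x 30 mm, on the bench behind the board to the left; origin under its middle. A bystander, loose
- grease_tube: white tube with a red cap, 28 x 86 x 20 mm, on the bench behind the board to the right; origin under its middle. A bystander, loose
- bush_1: white turned ring, 68 mm across, 12 mm high, at the bench's left end; origin under its middle. A bystander, loose
- bush_3: pink-brown turned ring, 60 mm across, 16 mm high, at the bench's left end; origin under its middle. A bystander, loose

How it is judged:
By the outcome, as a careful person would: the job done as asked, in the order asked, and still so for the second after the job is handed in, with the robot touching nothing.
It also fails if it takes over 48 s, if anything falls off the work surface, if the arm or the gripper's body presses on something with over 40 N, if the wrist force passes 120 N, or if a joint passes its speed limit or range.

## Working session

There is one attempt and no reset: what is moved stays moved. The work goes in short steps, each a Python script; the robot and the scene stay as the last script left them, time stands still between calls to the robot, and variables do not carry over. Pictures are saved under pics/ and viewed, and the job is handed in when it is done.

```bash
ls; mkdir -p pics
python3 - <<'E'
from plant import bot
import cv2
for n in ["scene","top"]:
    im=bot.camera(n); cv2.imwrite(f"pics/{n}0.png",im[:,:,::-1]); c=bot.get_calibration(n); print(n,c)
s=bot.read_state(); print(s['t'],s['tcp_pos'],s['eef_rot'],s['width'])
E
```

```text
pics
scene {'fx': 418.5707108519511, 'fy': 418.5707108519511, 'cx': 317.27267076453256, 'cy': 199.25310170513544, 'distortion': array([-0.10663316,  0.        ,  0.        ,  0.        ,  0.        ]), 'view': array([[-6.15554819e-01, -7.88029041e-01,  1.01240191e-02,
         4.52227398e+02],
       [ 4.80504650e-01, -3.65093419e-01,  7.97384522e-01,
        -2.43461967e+02],
       [-6.24665947e-01,  4.95698524e-01,  6.03386632e-01,
        -8.02271357e+02],
       [ 0.00000000e+00,  0.00000000e+00,  0.00000000e+00,
         1.00000000e+00]])}
top {'fx': 460.2748892774685, 'fy': 460.2748892774685, 'cx': 316.3841193520329, 'cy': 202.6757909908272, 'distortion': array([-0.04779173,  0.        ,  0.        ,  0.        ,  0.        ]), 'view': array([[-1.04146233e-02, -9.99833763e-01,  1.49660337e-02,
         1.52343940e+02],
       [ 9.99402749e-01, -9.91462241e-03,  3.31035566e-02,
        -5.17852082e+02],
       [-3.29496710e-02,  1.53018563e-02,  9.99339868e-01,
        -1.22774245e+03],
       [ 0.00000000e+00,  0.00000000e+00,  0.00000000e+00,
         1.00000000e+00]])}
0.1 [ 162.81462547 -654.6303075   225.69301469] [-1.21558442e-01  9.92583995e-01  7.27406205e-04 -1.72574064e-04] 87.85840242710574
```

View pics/scene0.png

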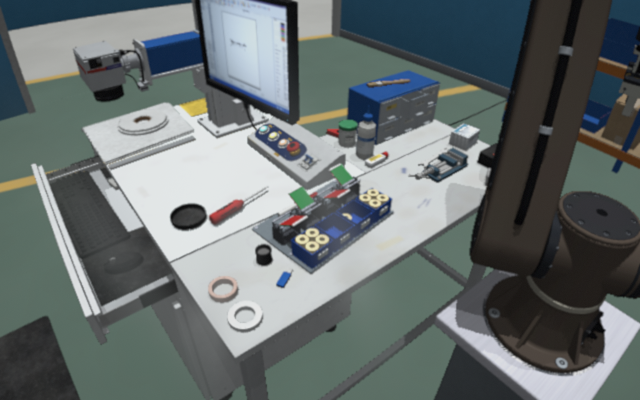

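View pics/top0.png

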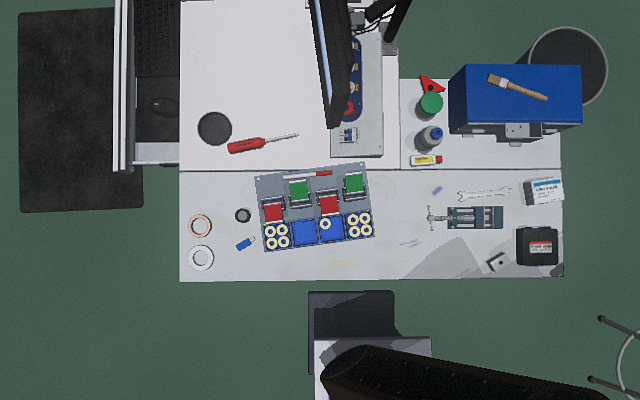

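```bash
cat > h.py <<'E'
import numpy as np, cv2
def ray(c,uv):
    K=np.array([[c['fx'],0,c['cx']],[0,c['fy'],c['cy']],[0,0,1]])
    p=cv2.undistortPoints(np.array([[uv]],float),K,np.array(c['distortion']))[0,0]
    V=np.array(c['view']); d=V[:3,:3].T@np.array([p[0],-p[1],-1]); o=-V[:3,:3].T@V[:3,3]
    return o,d
def onplane(c,uv,z):
    o,d=ray(c,uv); return o+d*(z-o[2])/d[2]
def proj(c,P):
    K=np.array([[c['fx'],0,c['cx']],[0,c['fy'],c['cy']],[0,0,1]])
    V=np.array(c['view']); q=V[:3,:3]@P+V[:3,3]
    return cv2.projectPoints(np.array([[q[0],-q[1],-q[2]]]),np.zeros(3),np.zeros(3),K,np.array(c['distortion']))[0][0,0]
E
python3 - <<'E'
import cv2
im=cv2.imread("pics/top0.png")[150:265,240:390]
cv2.imwrite("pics/topz.png",cv2.resize(im,None,fx=5,fy=5,interpolation=cv2.INTER_CUBIC))
im=cv2.imread("pics/scene0.png")[155:280,240:405]
cv2.imwrite("pics/scenez.png",cv2.resize(im,None,fx=4.5,fy=4.5,interpolation=cv2.INTER_CUBIC))
E
```

```text
(no output)
```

View pics/topz.png

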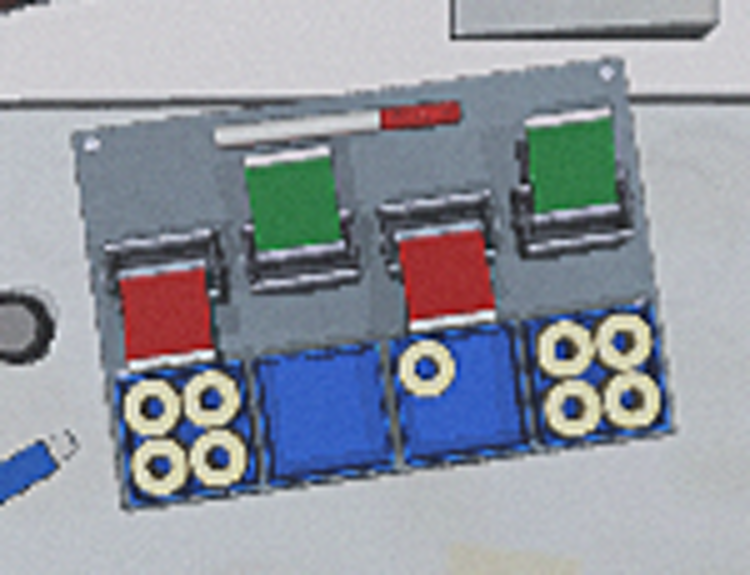

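View pics/scenez.png

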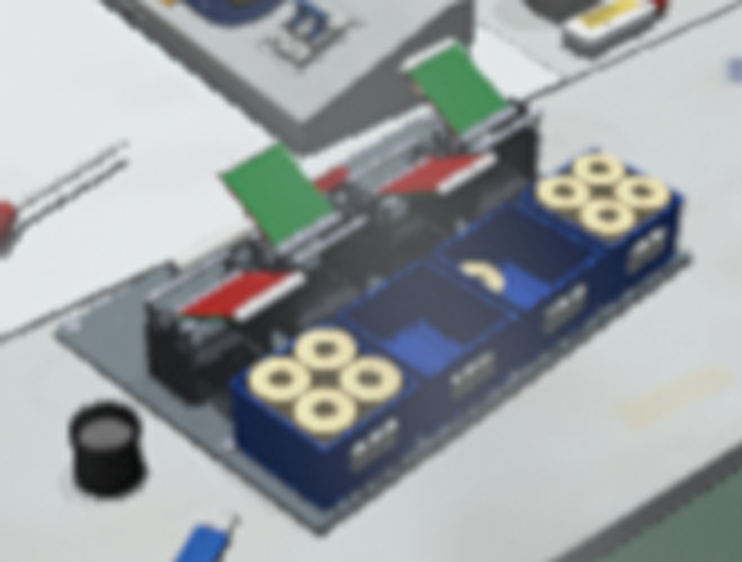

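```bash
cat >> h.py <<'E'
def tags(im,ox=slice(None),mn=40):
    # coloured tag blobs -> minAreaRect
    hsv=cv2.cvtColor(im,cv2.COLOR_RGB2HSV); out=[]
    for n,m in (("g",cv2.inRange(hsv,(50,100,50),(75,255,255))),("r",cv2.inRange(hsv,(170,120,80),(180,255,255))|cv2.inRange(hsv,(0,120,80),(6,255,255)))):
        k,l,s,ce=cv2.connectedComponentsWithStats(m)
        for i in range(1,k):
            if s[i,4]>mn: out.append((n,ce[i].round(2),s[i].tolist(),np.float32(np.argwhere(l==i)[:,::-1])))
    return out
E
python3 - <<'E'
from plant import bot
from h import *
c=bot.get_calibration("top"); im=cv2.imread("pics/top0.png")[:,:,::-1].copy()
P=[onplane(c,uv,6)[:2] for uv in [(255,176.6),(364.4,161.6),(265,251.6),(374.6,236)]]
print(np.round(P,1))
TL,TR,BL,BR=P
row=(TL-TR)+(BL-BR); th=np.arctan2(row[1],row[0])-np.pi/2; print("yaw row",th)
xx=(TL-BL)+(TR-BR); print("yaw x",np.arctan2(xx[1],xx[0]), np.linalg.norm(row)/2,np.linalg.norm(xx)/2)
ex=np.array([np.cos(th),np.sin(th)]);ey=np.array([-ex[1],ex[0]])
o=np.mean(P,0)+ex*21; print("board origin",o)
g=bot.get_calibration("top")
for n,ce,s,_ in tags(im):
    if not(250<ce[0]<380 and 160<ce[1]<240): continue
    # face centre: mid of visible face ~ 29mm from axis -> z
    p=onplane(c,ce,54+13.5+2)[:2]; d=p-o
    print(n,ce,s,p.round(1),"local",(d@ex).round(1),(d@ey).round(1))
for L in [(0,108),(0,36),(0,-36),(0,-108)]:
    p=o+ex*L[0]+ey*L[1]; print(L,p.round(1), proj(c,np.array([*p,54])).round(1))
E
```

```text
[[591.2 311.4]
 [629.1  16.2]
 [389.8 285.9]
 [428.2  -8.5]]
yaw row 0.12880847902422055
yaw x 0.12406577754016268 297.28691141591065 202.71123226034828
board origin [530.43037825 153.94069064]
g [354.12 182.73] [346, 174, 18, 19, 275] [567.4  51. ] local 23.4 -106.8
g [298.3 190.6] [289, 182, 20, 18, 279] [548.6 193.8] local 23.1 37.2
r [323.33 172.7 ] [316, 170, 16, 6, 64] [593.8 129.5] local 59.7 -32.4
r [328.75 204.61] [320, 196, 19, 18, 276] [512.1 116.5] local -23.0 -34.7
r [272.73 212.47] [264, 204, 19, 18, 278] [493.5 259.4] local -23.1 109.3
(0, 108) [516.6 261. ] [272.5 203.6]
(0, 36) [525.8 189.6] [300.1 199.8]
(0, -36) [535.1 118.2] [327.7 195.9]
(0, -108) [544.3  46.8] [355.3 192.1]
```

```bash
cat >> h.py <<'E'
TH=0.126
Q=[-np.sin(TH/2),np.cos(TH/2),0,0]
EX=np.array([np.cos(TH),np.sin(TH)]);EY=np.array([-EX[1],EX[0]])
E
python3 - <<'E'
from plant import bot
from h import *
p=bot.read_state()['tcp_pos']
print(bot.solve_ik([500,220,330],Q))
bot.line_to([p[0]+40,p[1]+60,330],velocity=200)
bot.move_ptp([430,-150,330],Q)
bot.move_ptp([505,215,330],Q)
bot.move_gripper(0,force=5)
s=bot.read_state()
from scipy.spatial.transform import Rotation as R
im=bot.camera("wrist"); cv2.imwrite("pics/w1.png",im[:,:,::-1])
np.savez("w1.npz",p=s['tcp_pos'],q=s['eef_rot'])
print(s['t'],s['tcp_pos'],s['eef_rot'],s['width'],s['joint_pos'],s['contact_force'])
print(bot.get_calibration("wrist"))
E
```

```text
[ 0.77326837  0.09428686 -0.10039807  0.         -1.37611139 -2.21806469]
5.5167 [504.99993753 214.98949454 329.98370586] [-6.29460821e-02  9.98016929e-01  1.14057673e-06 -5.46564892e-06] 0.4274123270232859 [ 7.59462331e-01  9.88443964e-02 -9.52914978e-02 -8.93025447e-06
 -1.37666735e+00 -2.20428149e+00] [-0.282623    0.44188243 -0.19218883]
{'fx': 339.247330301788, 'fy': 339.247330301788, 'cx': 319.91857612213613, 'cy': 193.62627198710229, 'distortion': array([-0.01909051,  0.        ,  0.        ,  0.        ,  0.        ]), 'T_tool_cam': array([[-6.24765025e-04,  9.52813600e-01,  3.03555356e-01,
         8.23512767e+01],
       [ 9.99999748e-01,  4.93312796e-04,  5.09724911e-04,
         3.58192533e-02],
       [ 3.35925086e-04,  3.03555598e-01, -9.52813668e-01,
        -1.58442953e+02],
       [ 0.00000000e+00,  0.00000000e+00,  0.00000000e+00,
         1.00000000e+00]])}
```

View pics/w1.png

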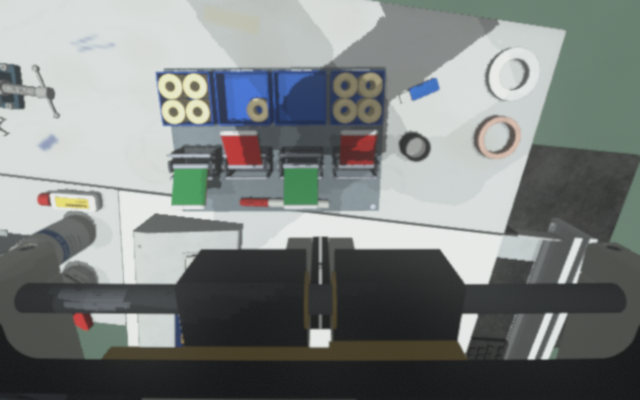

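Run:
```python
from plant import bot
from h import *
from scipy.spatial.transform import Rotation as R
d=np.load("w1.npz"); c=bot.get_calibration("wrist")
T=np.eye(4);T[:3,:3]=R.from_quat(d['q']).as_matrix();T[:3,3]=d['p']
c['view']=np.linalg.inv(T@c['T_tool_cam'])
im=cv2.imread("pics/w1.png")[:,:,::-1].copy()
o=np.array([530.4,153.9])
for n,ce,s,px in tags(im,mn=150):
    if not(150<ce[0]<400 and 120<ce[1]<215): continue
    p=onplane(c,ce,69.5)[:2]; L=p-o
    r=cv2.minAreaRect(px)
    print(n,ce,s,p.round(1),"local",(L@EX).round(1),(L@EY).round(1))
for uv in [(158,70),(385,67),(384,125),(163,125)]:
    p=onplane(c,uv,50)[:2]; L=p-o; print("bin rim",uv,p.round(1),(L@EX).round(1),(L@EY).round(1))
```

```text
g [300.34 185.95] [284, 169, 33, 35, 1129] [548.6 194.9] local 23.2 38.4
g [189.11 186.4 ] [172, 170, 35, 34, 1083] [567.1  52.4] local 23.7 -105.3
r [241.79 149.83] [222, 136, 39, 28, 925] [511.1 117.4] local -23.8 -33.7
r [356.79 148.93] [341, 136, 35, 28, 811] [492.1 259.5] local -24.8 109.5
r [253.86 201.86] [241, 199, 26, 7, 162] [577.7 137. ] local 44.8 -22.7
bin rim (158, 70) [429.2   5.7] -119.0 -134.3
bin rim (385, 67) [391.7 280.3] -121.7 142.8
bin rim (384, 125) [460.5 291.6] -52.1 145.4
bin rim (163, 125) [495.5  11.1] -52.5 -137.3
```

```bash
cat >> h.py <<'E'
O=np.array([530.4,153.9])
def W(x,y,z): return [*(O+EX*x+EY*y),z]
E
python3 - <<'E'
from plant import bot
from h import *
Y=109.3; X0=-0.6; Z=67
def st(m):
    s=bot.read_state(); L=s['tcp_pos'][:2]-O
    print(m,round(s['t'],2),"local",(L@EX-X0).round(1),(L@EY).round(1),s['tcp_pos'][2].round(1),"F",np.round(s['contact_force'],1))
bot.move_ptp(W(X0-80,Y,130),Q); st("above")
bot.line_to(W(X0-80,Y,Z),velocity=80); st("down")
for x in (-60,-45,-30,-15,-8):
    bot.line_to(W(X0+x,Y,Z),velocity=50); st(x)
for x in (-4,-1):
    bot.line_to(W(X0+x,Y,Z),velocity=25); st(x)
im=bot.camera("scene"); cv2.imwrite("pics/s2.png",cv2.resize(im[130:300,200:420,::-1],None,fx=3.5,fy=3.5))
E
```

```text
above 6.43 local -78.8 110.0 131.2 F [ 0.6  0.6 -0.1]
down 7.37 local -79.6 109.5 67.4 F [ 0.5 -0.3  0.4]
-60 7.92 local -59.9 109.1 66.8 F [ 0.6  0.2 -0.4]
-45 8.37 local -44.7 109.2 66.9 F [-0.2  0.3  0.2]
-30 8.82 local -29.8 109.2 66.8 F [-0.2 -0.7 -0.1]
-15 9.27 local -14.8 109.2 66.8 F [-0.4 -0.   0.5]
-8 9.56 local -7.7 109.4 67.0 F [-0.1  0.1  0. ]
-4 9.87 local -3.9 109.3 67.0 F [0.2 1.2 0.1]
-1 10.13 local -0.9 109.3 67.0 F [-0.4 -0.5 -0.3]
```

View pics/s2.png

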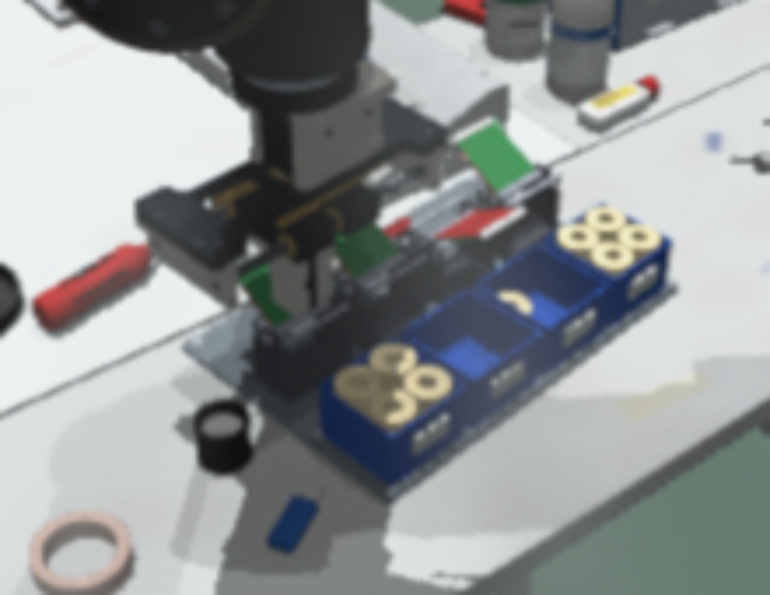

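Run:
```python
from plant import bot
from h import *
Y=109.3; X0=-0.6; Z=67
def st(m):
    s=bot.read_state(); print(m,round(s['t'],2),"F",np.round(s['contact_force'],1))
bot.line_to(W(X0+0.8,Y,Z),velocity=20); st("end"); bot.pause(0.3)
bot.line_to(W(X0-45,Y,Z),velocity=90); st("back")
bot.line_to(W(X0-60,Y,150),velocity=120); st("up")
im=bot.camera("top"); cv2.imwrite("pics/t3.png",cv2.resize(im[130:270,220:400,::-1],None,fx=4,fy=4))
im=bot.camera("scene"); cv2.imwrite("pics/s3.png",cv2.resize(im[130:300,200:420,::-1],None,fx=3.5,fy=3.5))
```

```text
end 10.43 F [ 0.2 -0.1 -1. ]
back 11.39 F [-0.5  0.4  0.1]
up 12.24 F [-0.7 -0.5 -0.5]
```

View pics/s3.png

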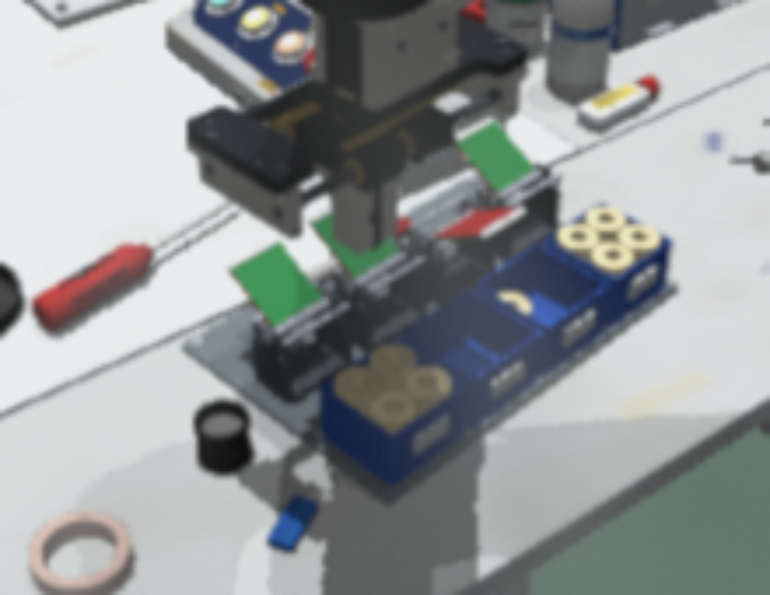

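View pics/t3.png

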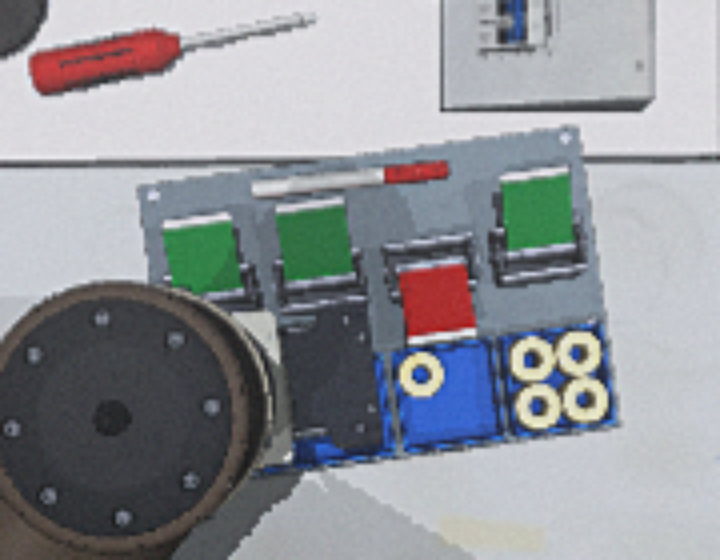

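```bash
python3 - <<'E'
from plant import bot
from h import *
a=bot.get_calibration("top");b=bot.get_calibration("scene")
def tri(u,v):
    o1,d1=ray(a,u);o2,d2=ray(b,v);d1/=np.linalg.norm(d1);d2/=np.linalg.norm(d2)
    t=np.linalg.lstsq(np.c_[d1,-d2],o2-o1,rcond=None)[0];p,q=o1+t[0]*d1,o2+t[1]*d2
    return ((p+q)/2).round(0),np.linalg.norm(p-q).round(1)
print("monitor",[tri(u,(298,121)) for u in [(328,127),(337,127),(344,124)]])
print("console front-left",tri((331,156),(305,183)))
E
python3 - <<'E'
import cv2
im=cv2.imread("pics/scene0.png")[0:200,180:380]; cv2.imwrite("pics/mz.png",cv2.resize(im,None,fx=3,fy=3))
E
```

```text
monitor [(array([681., 116., 196.]), np.float64(15.3)), (array([688., 101., 188.]), np.float64(1.1)), (array([699.,  87., 180.]), np.float64(9.9))]
console front-left (array([645., 109.,  22.]), np.float64(5.7))
```

View pics/mz.png

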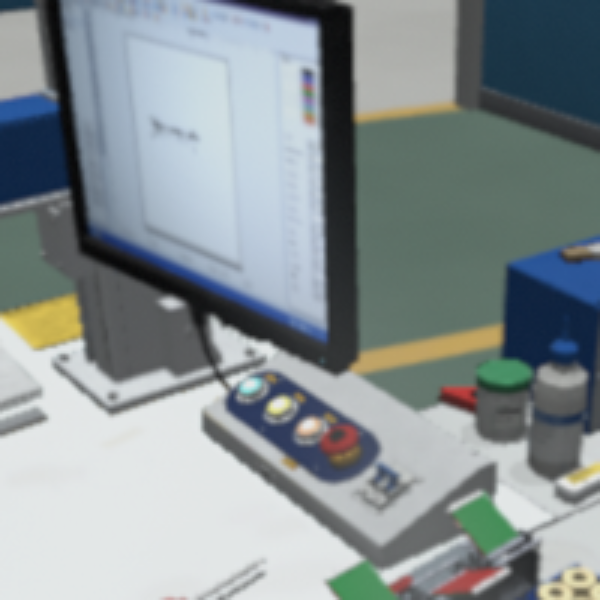

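Run:
```python
from plant import bot
from h import *
Y=37.9; X0=0.0; Z=67
def st(m):
    s=bot.read_state(); L=s['tcp_pos'][:2]-O
    print(m,round(s['t'],2),"local",(L@EX-X0).round(1),(L@EY).round(1),s['tcp_pos'][2].round(1),"F",np.round(s['contact_force'],1))
bot.line_to(W(X0+74,Y,150),velocity=130); bot.pause(0.3); st("above")
im=bot.camera("scene"); cv2.imwrite("pics/s4.png",cv2.resize(im[80:300,160:420,::-1],None,fx=2.7,fy=2.7))
bot.line_to(W(X0+74,Y,Z),velocity=60); bot.pause(0.2); st("down")
for x in (60,45,30,15,8):
    bot.line_to(W(X0+x,Y,Z),velocity=50); st(x)
for x in (4,1,-1):
    bot.line_to(W(X0+x,Y,Z),velocity=25); st(x)
bot.pause(0.3)
im=bot.camera("scene"); cv2.imwrite("pics/s5.png",cv2.resize(im[130:300,200:420,::-1],None,fx=3.5,fy=3.5))
```

```text
above 13.97 local 73.8 38.2 150.3 F [ 0.9 -0.2 -0.1]
down 15.75 local 74.1 38.0 67.3 F [-0.1  0.5 -0.1]
60 16.18 local 59.8 38.0 67.3 F [0.4 0.7 0.2]
45 16.63 local 44.7 37.9 67.1 F [-0.3 -0.5  0.5]
30 17.08 local 29.8 38.0 67.2 F [-0.8 -0.5  0.9]
15 17.53 local 14.8 37.9 67.2 F [-0.3 -0.4 -0.1]
8 17.82 local 7.7 37.9 67.0 F [-0.2  0.5  0.1]
4 18.13 local 3.9 37.9 67.0 F [0.2 0.3 0.5]
1 18.4 local 0.9 37.9 67.0 F [0.2 1.1 0.2]
-1 18.65 local -1.1 37.9 67.0 F [-0.3  0.7  0.6]
```

View pics/s5.png

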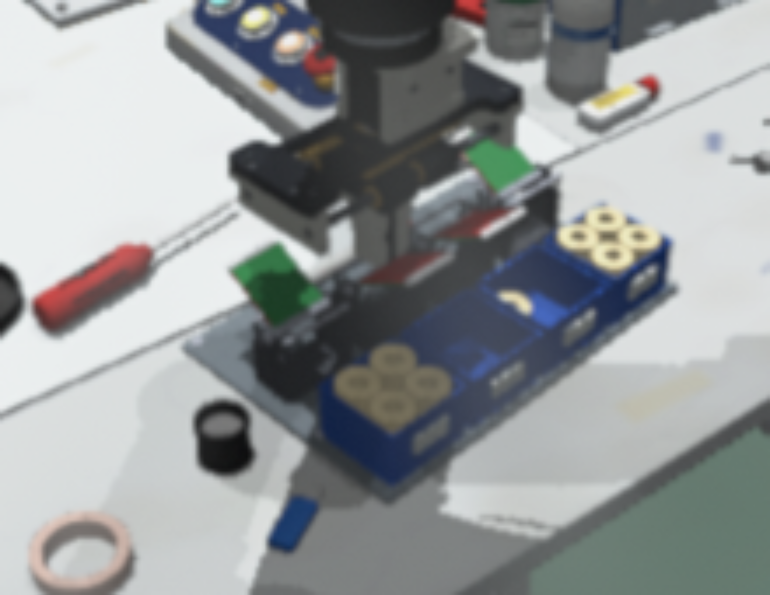

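Tag 2 has fallen to red, seen at about (410,265). I'll retract, lift clear and check.

Run:
```python
from plant import bot
from h import *
Y=37.9
bot.line_to(W(50,Y,67),velocity=80)
bot.line_to(W(60,Y,150),velocity=100)
bot.line_to(W(-30,Y-60,220),velocity=150)
bot.move_ptp([430,-150,330],Q); bot.pause(0.3)
s=bot.read_state(); print(s['t'],s['contact_force'])
im=bot.camera("top"); cv2.imwrite("pics/t6.png",cv2.resize(im[130:280,180:400,::-1],None,fx=3.5,fy=3.5))
im=bot.camera("scene"); cv2.imwrite("pics/s6.png",cv2.resize(im[130:300,200:420,::-1],None,fx=3.5,fy=3.5))
```

```text
23.2583 [-0.67181973 -0.12279175  0.77538042]
```

View pics/t6.png

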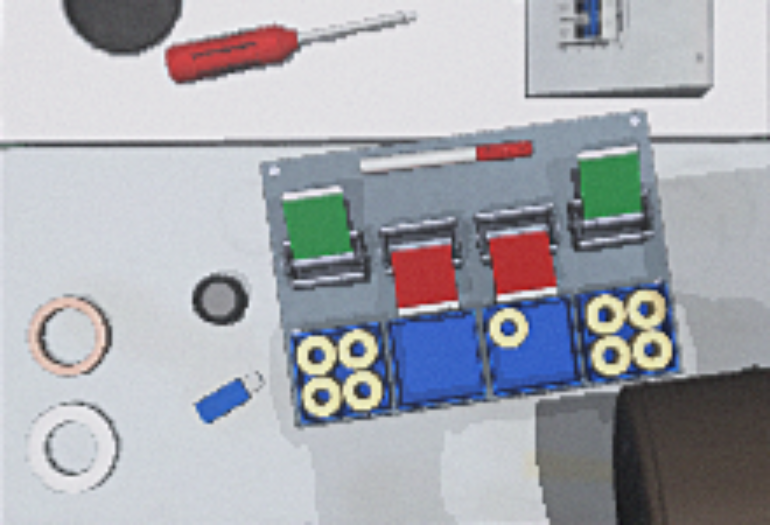

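View pics/s6.png

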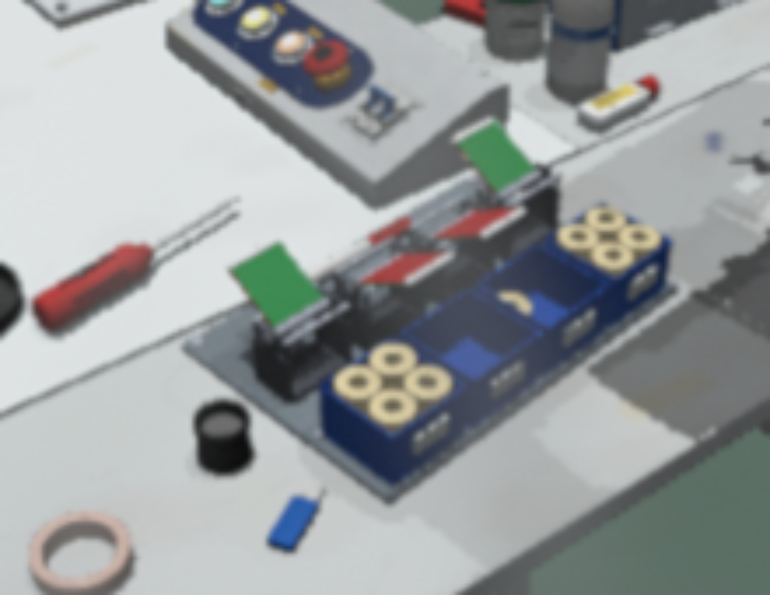

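Both views show green, red, red, green from left to right, above bins that are full, empty, holding one bush, and full. Everything else looks unmoved.

```bash
python3 -c "
from plant import bot
print(bot.close_job(), bot.read_state()['t'])"
```

```text
the job is handed in; nothing more can be done
the job is handed in; nothing more can be done
```

All four tags now show the right colour, and I handed the job in. The clock read 23.3 s at my last check, with the limit at 48 s.

Two tags were wrong, and I pushed each over with the shut fingertips:
- **Leftmost bin (full):** its tag went from red to green, pushed from the robot's side.
- **Second bin (empty):** its tag went from green to red, pushed from behind.

The other two tags were already right, so I left them alone.

- **Final pictures:** with the arm clear, the top and scene cameras both showed green, red, red, green from left to right. The bins, in the same order, were full, empty, holding one bush, and full. By eye, the bins and the other things stood where they had been; I did not measure them again.
- **Forces:** the tool force readings taken during the pushes stayed within about 1.5 N.
- **Positions:** the top and wrist camera estimates of the tags agreed to within about 2 mm. The pen on the board did not match between the two views, because I cast it at the tags' height rather than its own. It played no part in the moves.

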